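Wind the veneer press down one turn

ROBOT

A 6-joint arm with a two-finger parallel gripper is mounted at the origin on the work surface. World frame = base frame: x ahead of the robot, y to its left, z up, the work surface at z = 0. Lengths are in mm, angles in rad, forces in N, time in s.
With the tool pointing down it reaches from about 225 to 875 mm from the base axis. Payload 3.4 kg.
Tool frame: the origin (TCP) lies at the very end of the fingers, on their centre line; the grasp point (between the pads) lies robot.grip_depth behind it (robot.grip_depth is the distance from the TCP to the grasp point, in mm); z points along the fingers, x is the direction in which the jaws open and shut, and the axes are right-handed (so a half turn about z gives the same grasp; the last joint's range is limited). The gripper opens to 85 mm and grips with 20 to 120 N. Pads are 22 mm wide; open, the fingers measure 114 mm over their backs; the gripper's body (76 mm by 85 mm) begins 54 mm behind the grasp point. The pads swing forward as they close: fully open they stand 13 mm farther back than shut.
Start: joints at [-1.224, 0.276, 1.505, -0, 1.361, -0.121], TCP at [259.286, -513.258, 231.328] pointing down, gripper open.
Joint ranges: [-2.89, 2.89], [-0.75, 2.08], [0.22, 2.7], [-1.18, 4.32], [0.11, 2.71], [-2.7, 2.7]. Speed limits (rad/s): [2.57, 2.57, 3.14, 3.14, 3.14, 3.14].

INTERFACE

Orientations are given as a 3x3 rotation matrix whose columns are the frame's x, y, z axes.
In Python, from bench import robot gives the robot as it stands.
- The arm moves only by the tool jog_arm, never from a script. Its argument "moves" is one flat list of numbers, 7 for each row, row after row: the opening, from 0 (shut) to 1 (fully open), then the shift along the tool's x, y, z in mm, then the turn, a rotation vector about the tool's x, y, z in degrees. In form: [grip, tx, ty, tz, wx, wy, wz, grip, tx, ty, tz, wx, wy, wz, ...]. A call has 1 to 20 rows; each row is the pose to reach, as a shift and turn from the pose commanded when the call began, along the tool's axes at that moment; what a row does not reach only later rows make up. A row lasts 1/8 s, in which the tool goes at most 62.5 mm and 10.7 degrees, less where a joint would pass 70% of its speed; a pose out of reach is approached as far as the arm can. A call with a gripper value outside its range is refused whole. The fingers move at their own pace and stop on an object; the grip force is fixed at half the most. Time passes only in rows, so rows that repeat a pose let the fingers close. It gives the time, the measured TCP pose, the force and the opening at its end, in the units of the state.
- robot.get_obs(): the state, without advancing time (a new reading comes with each control period).
- robot.read_camera(name): name is "scene" or "top" or "wrist"; returns the picture (384x512x3 uint8, red, green, blue); there is no depth.
- robot.camera_model(name): a dict with "fx", "fy", "cx", "cy" (pixels), "R" (3x3) and "t" (3): a world point X has camera coordinates R X + t; the wrist camera has in their place "tool_from_camera" (4x4, takes a point from camera to tool coordinates, whose origin is the TCP and whose axes are the tool frame's). Camera axes: x right, y down, z forward; pixel columns grow to the right and rows downward; lengths in mm; the calibration is good to about 2 mm. A picture is of the moment at which its call begins: read the wrist's pose just before it. camera_model takes no time and is no camera call.
- robot.close_job(): hands the job in, once; it reports no verdict.
The state is a dict: "time": time; "joints": joint angles; "joint_vel": joint speeds; "joint_torque": joint torques, N m; "tcp_pos": TCP position; "tcp_rot": TCP orientation; "wrist_force": force on the tool from outside, world axes, zero at the start; "wrist_torque": the same for the moment, N m; "finger_gap": finger opening in mm.
Only numpy, scipy, OpenCV 4.12 (cv2) and the standard library are available. Lean on these libraries where they do the work, as an engineer would, in place of code of your own. Each camera call takes 0.05 s, during which the arm holds its last target. There are 200 camera calls.

TASK

Lower the veneer press by exactly one full turn of the handwheel on its top: raise the folded crank handle until it stands upright, let go of it, then take it again from above and by it wind the wheel clockwise (seen from above) once right round, to where the handle began. Finish by folding the handle flat into the wheel again. Leave the other things on the bench undisturbed.

Things in the scene. Friction and masses are not known exactly. Their poses are not given: they have to be found in the camera images.
- press: Green cast-iron bench-top veneer press, fixed to the bench: base plate 260 x 320 x 30 mm, a steel column at each end of its 320 mm length, crossbeam over them (top at 222 mm; the column nuts reach 234 mm), platen and a stack of panels below the beam, handwheel on top. Origin: centre of the underside, below the wheel's axis; y along the crossbeam.
- wheel_centre (a point): Centre of the dark steel handwheel, 245 mm above the bench. The wheel lies level: rim 210 mm outside and 180 mm inside diameter, 14 mm thick (top at 252 mm), three flat spokes 14 mm wide and 10 mm thick, hub 36 mm across with its top also at 252 mm. The space between the spokes is open down to the crossbeam (222 mm).
- crank_pivot (a point): Middle of the hinge pin of the crank handle, on the wheel's rim, 90 mm from the wheel's axis and 20 mm above the wheel's centre (265 mm above the bench), between two steel cheeks 32 mm wide over all, tops at 275 mm. The pin is level and at right angles to the wheel's radius. It goes round with the wheel.
- grip: The crank handle's round wooden grip, 18 mm diameter, from 18 to 80 mm from the pivot; it spins freely on its spindle. Origin on the pivot's pin; its -x axis points along the grip to the free end. Folded it lies level over a spoke, from rim to hub, its axis 265 mm above the bench; fingers can straddle it from above. Upright, its end is 345 mm above the bench.
- grip_end (a point): Centre of the free end of the grip, 80 mm from the pivot.
- crank (a joint): Fold angle of the handle in rad: 0 folded flat (stop), 1.57 upright, stop at 1.60. A stiff hinge (0.07 N m): the handle stays where it is left; a pinched grip tends to lag behind the fingers. The free end rises up and outwards, in the upright plane through the wheel's axis, from near the hub to above the rim.
- wheel (a joint): Angle of the handwheel in rad; it grows clockwise seen from above. One full turn adds 6.28. It starts anywhere between -1.5 and 1.5; stops at -1.9 and 8.6. It turns against about 0.12 N m of friction and stays where it is left; one turn lowers the platen by 10 mm without reaching the panels.
- glue_bottle: White plastic glue bottle, 60 mm diameter, 170 mm tall, beside the press. Origin: centre of its foot. Leave it alone.
- screw_jar: Glass jar with dark lid, 70 mm diameter, 90 mm tall, at the other side. Origin: centre of its foot. Leave it alone.
- hammer: Hammer lying on the bench to the left of the press, beyond the glue bottle. Leave it alone.
- screwdriver: Screwdriver lying on the bench behind the press. Leave it alone.
- offcut: Wooden offcut 30 x 70 x 18 mm lying on the press's base plate, on the side towards the robot. Origin: centre of its underside. Leave it alone.
- tape_roll: Roll of paper tape, 70 mm diameter, 24 mm high, lying flat behind the press. Origin: centre of its underside. Leave it alone.

How it is judged (in metres and radians):
On the way, in this order (a step that is already met when the one before it is completed fails the run):
1. the crank handle stands upright (within about 20 degrees) and the fingers have let go of it, the wheel not yet wound round (value of joint crank above 1.2 rad and contact force between the fingers and grip below 0.05 N and distance of crank_pivot from where it was at the start of the episode below 0.1 m), for 0.2 s.
2. the wheel is half-way round, clockwise, moved by the fingers on the raised handle (value of joint wheel above 1.3 rad and distance of crank_pivot from where it was at the start of the episode above 0.16 m and value of joint crank above 0.9 rad and contact force between the fingers and grip above 0.1 N), for 0.05 s.
3. the wheel has come right round to where it began (within 30 mm at the handle's pivot), the handle still up (value of joint wheel between 4.3 and 8.3 rad and distance of crank_pivot from where it was at the start of the episode below 0.03 m and value of joint crank above 0.9 rad), for 0.1 s.
At the end, for the whole second after the job is handed in: The wheel is at rest one full turn clockwise from its start, the handle's pivot within 30 mm of where it began, and the handle is folded flat (within 0.2 rad) (value of joint wheel between 4.3 and 8.3 rad and distance of crank_pivot from where it was at the start of the episode below 0.03 m and value of joint crank below 0.2 rad and velocity of joint wheel between -0.05 and 0.05 rad/s and velocity of joint crank between -0.1 and 0.1 rad/s); the robot touches nothing.
It fails at once if the glue bottle, jar, hammer, screwdriver, offcut or tape roll is moved by more than 30 mm (distance of any of glue_bottle, screw_jar, hammer, screwdriver, offcut, tape_roll from where it was at the start of the episode above 0.03 m).
It also fails if it takes over 72 s, if anything falls off the work surface, if the arm or the gripper's body presses on something with over 40 N, if the wrist force passes 120 N, or if a joint passes its speed limit or range.

## Working session

There is one attempt and no reset: what is moved stays moved. The work goes in short steps, Python scripts to look and compute and a tool call to move; the robot and the scene stay as the last step left them, time stands still between calls to the robot, and variables do not carry over. Pictures are saved under pics/ and viewed, about 8 in all and at most 12, crops included, and the job is handed in when it is done.

Besides the shell and the picture viewer there is one more tool, called as name(argument=value, ...) on one line, values as JSON. jog_arm: Moves the arm, as the interface text tells. Its arguments: {"type":"object","properties":{"moves":{"type":"array","items":{"type":"number"}}},"required":["moves"]}

```bash
mkdir -p pics; ls
python3 - <<'E'
from bench import robot
import cv2, numpy as np
o=robot.get_obs(); print(o, robot.grip_depth)
for n in("scene","top"):
    im=robot.read_camera(n); cv2.imwrite(f"pics/{n}0.png",im[:,:,::-1])
for n in("scene","top","wrist"): print(n,robot.camera_model(n))
a=cv2.imread("pics/scene0.png");b=cv2.imread("pics/top0.png")
E
```

```text
pics
{'time': 0.0, 'joints': array([-1.22402072e+00,  2.76574817e-01,  1.50613172e+00,  1.39581840e-05,
        1.36067064e+00, -1.21021591e-01]), 'joint_vel': array([ 0.00119962,  0.00072391, -0.00035772,  0.0005721 ,  0.00026566,
       -0.00020552]), 'joint_torque': array([-4.45853866e-04, -4.16776443e+01, -2.45803607e+01, -1.49216048e-04,
        1.09965907e-02, -1.28152475e-06]), 'tcp_pos': array([ 259.0907266 , -512.73854879,  230.4517626 ]), 'tcp_rot': array([[ 4.50918108e-01, -8.92565128e-01, -5.93664530e-04],
       [-8.92563571e-01, -4.50918441e-01,  1.68294272e-03],
       [-1.76983027e-03, -2.28986015e-04, -9.99998408e-01]]), 'wrist_force': array([-1.70912748e-01, -3.55516643e-01, -5.85758246e-05]), 'wrist_torque': array([ 0.02141851, -0.01483045,  0.01084293]), 'finger_gap': 85.59284423176804} 18.700000000000003
scene {'fx': 479.16099372910793, 'fy': 479.16099372910793, 'cx': 252.62610740274008, 'cy': 181.3531638147161, 'R': array([[ 0.46838713,  0.883471  ,  0.00961692],
       [ 0.63147273, -0.32713342, -0.70301203],
       [-0.61794473,  0.33535461, -0.71111293]]), 't': array([-368.85904726, -259.51054246, 1826.36422425])}
top {'fx': 431.36319672744884, 'fy': 431.36319672744884, 'cx': 257.8643312617158, 'cy': 192.07629424519882, 'R': array([[-0.01839997, -0.99957573, -0.02257888],
       [-0.98081529,  0.02242877, -0.19364485],
       [ 0.1940691 ,  0.01858266, -0.98081184]]), 't': array([ 130.04165989,  620.79354236, 1234.08591576])}
wrist {'fx': 337.5029644168749, 'fy': 337.5029644168749, 'cx': 256.46338882413846, 'cy': 191.89264424656082, 'tool_from_camera': array([[ 9.99999962e-01,  8.35289611e-05,  2.64379157e-04,
         4.90500785e-01],
       [-1.60013321e-04,  9.52582909e-01,  3.04279109e-01,
        -7.76595784e+01],
       [-2.26426949e-04, -3.04279140e-01,  9.52582886e-01,
        -1.41360709e+02],
       [ 0.00000000e+00,  0.00000000e+00,  0.00000000e+00,
         1.00000000e+00]])}
```

View pics/top0.png

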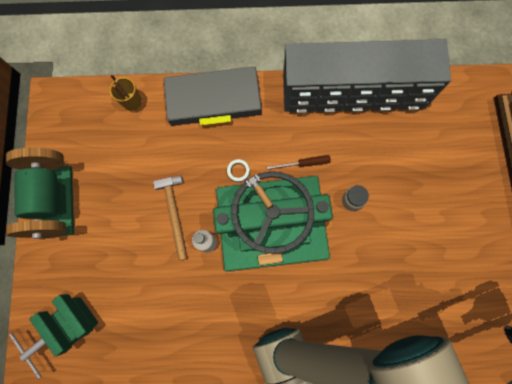

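View pics/scene0.png

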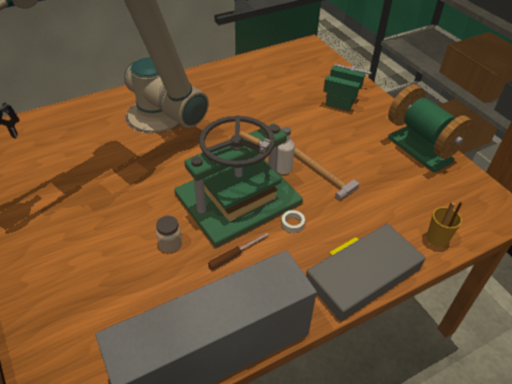

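The top picture shows the wheel centred near (272,212). The folded grip runs from about (253,182) to (268,205), which is far and to the left. The bottle is at (204,240), the jar at (356,198) and the tape at (238,170).

```bash
cat > h.py <<'E'
from bench import robot
import cv2, numpy as np
def ray(n,uv,z,o=None):
    m=robot.camera_model(n); d=np.array([(uv[0]-m["cx"])/m["fx"],(uv[1]-m["cy"])/m["fy"],1.])
    if n=="wrist":
        T=m["tool_from_camera"]; c=o["tcp_rot"]@T[:3,3]+o["tcp_pos"]; d=o["tcp_rot"]@T[:3,:3]@d
    else: c=-m["R"].T@m["t"]; d=m["R"].T@d
    return c+d*(z-c[2])/d[2]
def proj(n,X,o=None):
    m=robot.camera_model(n); X=np.asarray(X,float)
    if n=="wrist":
        T=np.linalg.inv(m["tool_from_camera"]); p=T[:3,:3]@(o["tcp_rot"].T@(X-o["tcp_pos"]))+T[:3,3]
    else: p=m["R"]@X+m["t"]
    return p[0]/p[2]*m["fx"]+m["cx"],p[1]/p[2]*m["fy"]+m["cy"]
E
python3 - <<'E'
from h import *
b=cv2.imread("pics/top0.png")
x0,y0=210,150
c=b[y0:y0+130,x0:x0+130]
hsv=cv2.cvtColor(c,cv2.COLOR_BGR2HSV)
dark=((hsv[...,2]<95)&(hsv[...,1]<90)).astype(np.uint8)
n,l,s,_=cv2.connectedComponentsWithStats(dark); k=1+np.argmax(s[1:,4]); m=(l==k).astype(np.uint8)
cn=max(cv2.findContours(m,0,2)[0],key=cv2.contourArea); h=cv2.convexHull(cn)
e=cv2.fitEllipse(h); print("ell",e,s[k])
uv=(e[0][0]+x0,e[0][1]+y0); W=ray("top",uv,252); print("wheel",W)
w=((hsv[...,0]<20)&(hsv[...,1]>90)&(hsv[...,2]>130)).astype(np.uint8)
n,l,s,ce=cv2.connectedComponentsWithStats(w)
for i in range(1,n):
    if s[i,4]>20:
        ys,xs=np.where(l==i); P=np.c_[xs,ys]+[x0,y0]; mu=P.mean(0); d=np.linalg.svd(P-mu,full_matrices=0)[2][0]; t=(P-mu)@d
        A,B=mu+d*t.min(),mu+d*t.max(); print(s[i],A,B,ray("top",A,265),ray("top",B,265))
v=cv2.resize(c,None,fx=4.5,fy=4.5,interpolation=cv2.INTER_CUBIC); cv2.imwrite("pics/c.png",v)
E
```

```text
ell ((62.35740661621094, 62.312442779541016), (81.9234390258789, 83.34648132324219), 103.54077911376953) [  21   22   83   82 1821]
wheel [532.7461779   77.90107608 252.        ]
[   0    0  130  130 6227] [255.88844499 134.71103127] [307.46301367 289.50739457] [734.97893074 115.70921471 265.        ] [341.00479815  -1.83374866 265.        ]
[ 22  14  14  14 155] [231.7522337  173.52768588] [244.45364811 166.86478428] [632.95194666 179.09553238 265.        ] [649.69140428 146.45663859 265.        ]
[50 28 16  4 33] [275.02062262 178.14367826] [260.04213995 180.29359   ] [618.2715742   69.14316235 265.        ] [613.57163588 107.28457528 265.        ]
[ 45  35  17  22 133] [256.71183147 185.83439608] [269.54514251 205.64689032] [599.38928292 115.99802523 265.        ] [547.84639907  84.71278406 265.        ]
[ 48 103  24  12 213] [258.24747639 259.41724653] [281.21153629 257.06619853] [415.04217149 115.53178212 265.        ] [419.64968289  59.16812151 265.        ]
```

View pics/c.png

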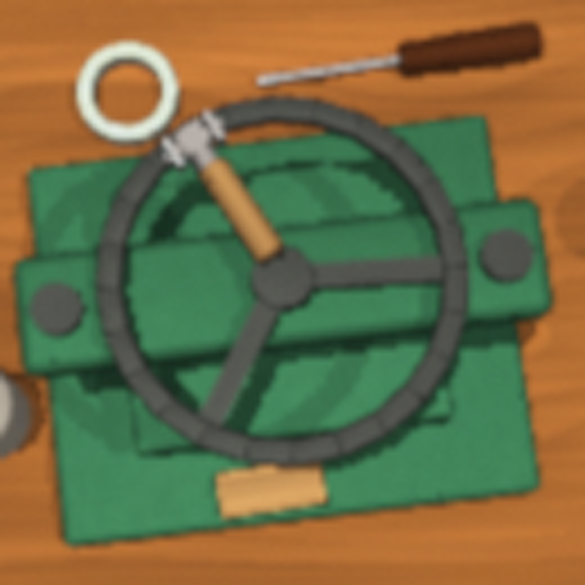

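Measured: wheel centre near (533,78), pivot direction about 30°, and the tool x axis already nearly tangent. I'll go above the grip and refine with the wrist camera.

```bash
cat >> h.py <<'E'
def shift(p,yaw=None,o=None):
    "tool shift (mm) and wz (deg) that take the current pose to TCP p, tool x at world angle yaw (deg), pointing down"
    from scipy.spatial.transform import Rotation as Q
    o=o or robot.get_obs(); R=o["tcp_rot"]; t=R.T@(np.array(p)-o["tcp_pos"])
    w=np.zeros(3)
    if yaw is not None:
        c,s=np.cos(np.radians(yaw)),np.sin(np.radians(yaw))
        w=Q.from_matrix(R.T@np.array([[c,s,0],[s,-c,0],[0,0,-1]])).as_rotvec(degrees=True)
    return np.round(np.r_[t,w],1)
E
python3 -c "
from h import *
print(shift((259,-513,380)),shift((565,97,380),-60))"
```

```text
[-1.000e-01  2.000e-01 -1.495e+02  0.000e+00  0.000e+00  0.000e+00] [-4.066e+02 -5.480e+02 -1.487e+02 -0.000e+00  1.000e-01 -3.200e+00]
```

jog_arm(moves=[1,0,0,-60,0,0,0,1,0,0,-120,0,0,0,1,0,0,-150,0,0,0,0.6,-407,-548,-150,0,0,-3,0.6,-407,-548,-150,0,0,-3,0.6,-407,-548,-150,0,0,-3,0.6,-407,-548,-150,0,0,-3,0.6,-407,-548,-150,0,0,-3,0.6,-407,-548,-150,0,0,-3,0.6,-407,-548,-150,0,0,-3,0.6,-407,-548,-150,0,0,-3,0.6,-407,-548,-150,0,0,-3,0.6,-407,-548,-150,0,0,-3,0.6,-407,-548,-150,0,0,-3,0.6,-407,-548,-150,0,0,-3,0.6,-407,-548,-150,0,0,-3,0.6,-407,-548,-150,0,0,-3])

```text
time: 2.22
tcp_pos: [564.4, 95.8, 381.4]
tcp_rot: [[0.496, -0.869, -0.0], [-0.869, -0.496, -0.001], [0.0, 0.0, -1.0]]
wrist_force: [-0.8, -0.1, 0.3]
finger_gap: 51.6
```

Run:
```python
from h import *
o=robot.get_obs(); im=robot.read_camera("wrist")[:,:,::-1].copy(); cv2.imwrite("pics/w1.png",im)
print(o["tcp_pos"],o["tcp_rot"],o["finger_gap"],o["time"])
u=np.array([.866,.5,0]);C=np.array([533,78,265.])
for r in(10,72,90): print(proj("wrist",C+r*u,o))
print(proj("wrist",(533,78,252),o))
```

```text
[564.37458961  95.83708785 381.43834289] [[ 4.95515128e-01 -8.68599295e-01 -1.49327454e-04]
 [-8.68599199e-01 -4.95514972e-01 -5.87234706e-04]
 [ 4.36077663e-04  4.20689387e-04 -9.99999816e-01]] 51.56615319268272 2.225
(np.float64(255.6044812228447), np.float64(216.62995165352157))
(np.float64(255.13454393193055), np.float64(141.26539433266151))
(np.float64(254.98495351115167), np.float64(117.27535127922732))
(np.float64(255.69754287288106), np.float64(221.74319178500696))
```

View pics/w1.png

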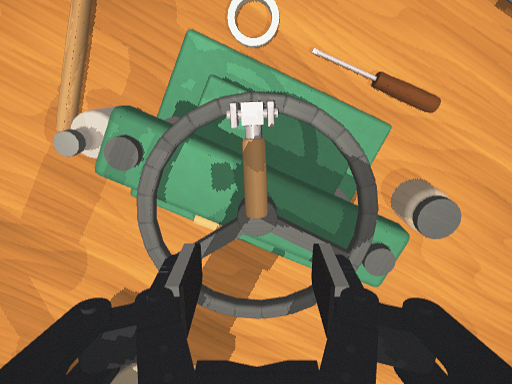

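The wrist view agrees with the estimate: grip from (254,140) to (257,217), hinge at (252,115).

Run:
```python
from h import *
o=robot.get_obs(); im=cv2.imread("pics/w1.png")
c=im[100:235,215:300]; hsv=cv2.cvtColor(c,cv2.COLOR_BGR2HSV)
m=((hsv[...,0]<22)&(hsv[...,1]>80)&(hsv[...,2]>70)).astype(np.uint8)
n,l,s,ce=cv2.connectedComponentsWithStats(m); k=1+np.argmax(s[1:,4]); ys,xs=np.where(l==k); P=np.c_[xs+215,ys+100.]; print(s[k])
mu=P.mean(0); d=np.linalg.svd(P-mu,full_matrices=0)[2][0]; t=(P-mu)@d
E=[ray("wrist",mu+d*q,265,o) for q in(t.min(),t.max())]; print(E,mu)
# wheel: dark rim hull
hs=cv2.cvtColor(im,cv2.COLOR_BGR2HSV); 
piv=ray("wrist",(252.5,114),268,o); print("piv",piv)
e=sorted(E,key=lambda p:np.hypot(*(p-piv)[:2])); v=piv-e[1]; print("ang grip",np.degrees(np.arctan2(v[1],v[0])), "centre via pivot", piv-90*v/np.linalg.norm(v[:2]))
```

```text
[  27   38   26   81 1801]
[array([596.56535993, 116.54992414, 265.        ]), array([540.91684944,  81.57829033, 265.        ])] [254.75180455 177.69239311]
piv [612.40475075 125.86344523 268.        ]
ang grip 31.777288137385607 centre via pivot [535.89561487  78.46774789 264.78928317]
```

```bash
python3 -c "
from h import *
print(shift((565.4,97.6,251),-58),shift((565.4,97.6,300),-58))"
```

```text
[ -1.1  -1.8 130.6  -0.   -0.   -2.3] [-1.1 -1.8 81.6 -0.  -0.  -2.3]
```

jog_arm(moves=[0.6,-1,-2,40,0,0,-2,0.6,-1,-2,80,0,0,-2,0.6,-1,-2,100,0,0,-2,0.6,-1,-2,115,0,0,-2,0.6,-1,-2,125,0,0,-2,0.6,-1,-2,131,0,0,-2,0.6,-1,-2,131,0,0,-2,0,-1,-2,131,0,0,-2,0,-1,-2,131,0,0,-2,0,-1,-2,131,0,0,-2,0,-1,-2,131,0,0,-2,0,-1,-2,131,0,0,-2,0,-1,-2,131,0,0,-2])

```text
time: 3.9
tcp_pos: [566.5, 98.8, 250.6]
tcp_rot: [[0.527, -0.85, 0.001], [-0.85, -0.527, -0.0], [0.001, -0.001, -1.0]]
wrist_force: [1.0, -1.7, 1.8]
finger_gap: 16.4
```

jog_arm(moves=[0,0,0,-4.5,0,0,0,0,0,-1,-9,0,0,0,0,0,-2,-13,0,0,0,0,0,-3,-17.5,0,0,0,0,0,-5,-22,0,0,0,0,0,-7,-26,0,0,0,0,0,-9,-29.5,0,0,0,0,0,-12,-33,0,0,0,0,0,-15,-36.5,0,0,0,0,0,-18.5,-39.5,0,0,0,0,0,-22,-42,0,0,0,0,0,-26,-44.5,0,0,0,0,0,-30,-46.5,0,0,0,0,0,-34,-48.5,0,0,0,0,0,-38,-50,0,0,0,0,0,-43,-51,0,0,0,0,0,-47,-51,0,0,0,0,0,-52,-51.5,0,0,0,0,0,-55,-51.5,0,0,0,0,0,-55,-51.5,0,0,0])

```text
time: 6.4
tcp_pos: [611.7, 127.7, 302.9]
tcp_rot: [[0.527, -0.85, -0.002], [-0.85, -0.527, -0.001], [-0.0, 0.002, -1.0]]
wrist_force: [-6.1, -4.3, -7.6]
finger_gap: 15.4
```

Run:
```python
from h import *
o=robot.get_obs(); print(o["tcp_pos"],o["wrist_force"],o["finger_gap"])
im=robot.read_camera("wrist")[:,:,::-1]; s=robot.read_camera("scene")[:,:,::-1]
cv2.imwrite("pics/m2.png",np.hstack([cv2.resize(im,(400,300)),cv2.resize(s[90:240,150:350],(400,300),interpolation=cv2.INTER_CUBIC)]))
```

```text
[611.74627599 127.69018115 302.92953501] [-6.1050307  -4.25234697 -7.63622363] 15.409974286768808
```

View pics/m2.png

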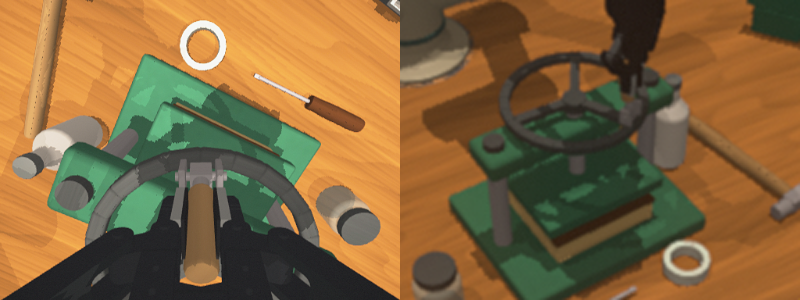

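The handle is up between the fingers, with its far end near (200,270) in the left crop, which is about (257,345) in full resolution. I'll compare that with the predicted end position at various angles.

Run:
```python
from h import *
o=robot.get_obs(); u=np.array([.848,.53,0]); p=np.array([610.5,125.5,265])
print(proj("wrist",p,o))
for th in(50,60,70,75,80,85,90): 
    a=np.radians(th); print(th,np.round(proj("wrist",p-80*u*np.cos(a)+[0,0,80*np.sin(a)],o)))
print(shift((610,126,303)))
```

```text
(np.float64(257.6348119471934), np.float64(228.99533187663013))
50 [258. 389.]
60 [258. 385.]
70 [258. 372.]
75 [258. 363.]
80 [258. 352.]
85 [258. 338.]
90 [258. 322.]
[ 0.5  2.4 -0.1  0.   0.   0. ]
```

jog_arm(moves=[0.6,0,0,0,0,0,0,0.6,0,0,0,0,0,0,0.6,0,0,0,0,0,0,0.6,0,0,0,0,0,0,0.6,0,0,-30,0,0,0,0.6,0,0,-65,0,0,0,0.6,0,0,-65,0,0,0,0.6,0,0,-65,0,0,0])

```text
time: 7.5
tcp_pos: [612.7, 128.0, 366.2]
tcp_rot: [[0.527, -0.85, -0.001], [-0.85, -0.527, -0.0], [-0.0, 0.0, -1.0]]
wrist_force: [0.0, 0.3, -0.5]
finger_gap: 51.4
```

Run:
```python
from h import *
o=robot.get_obs(); print(o["tcp_pos"],o["wrist_force"],o["finger_gap"])
im=robot.read_camera("wrist")[:,:,::-1]; cv2.imwrite("pics/w3.png",im)
u=np.array([.848,.53,0]); p=np.array([610.5,125.5,265])
print(proj("wrist",p,o))
for th in(60,70,75,80,85,90): 
    a=np.radians(th); print(th,np.round(proj("wrist",p-80*u*np.cos(a)+[0,0,80*np.sin(a)],o)))
```

```text
[612.71998785 128.01575099 366.16557266] [ 0.00333483  0.3481837  -0.53545706] 51.37540057699376
(np.float64(257.07721381295573), np.float64(196.05470680358184))
60 [257. 296.]
70 [257. 283.]
75 [257. 275.]
80 [257. 266.]
85 [257. 255.]
90 [257. 244.]
```

View pics/w3.png

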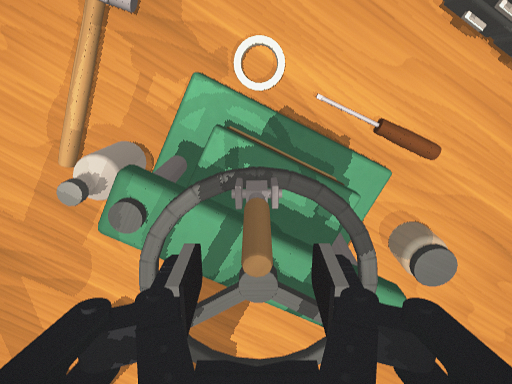

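The end at (257,267) puts the handle at about 80° (1.39 rad), standing free. I'll take it again from above, at the grip's actual place.

```bash
python3 -c "
from h import *
print(shift((602.4,120.7,303),-58))
for a in range(9,181,9): print(a,np.round([88*np.sin(np.radians(a)),88*(1-np.cos(np.radians(a)))],1),end=' ')"
```

```text
[ 1.  12.3 62.6  0.1  0.1 -0.2]
9 [13.8  1.1] 18 [27.2  4.3] 27 [40.   9.6] 36 [51.7 16.8] 45 [62.2 25.8] 54 [71.2 36.3] 63 [78.4 48. ] 72 [83.7 60.8] 81 [86.9 74.2] 90 [88. 88.] 99 [ 86.9 101.8] 108 [ 83.7 115.2] 117 [ 78.4 128. ] 126 [ 71.2 139.7] 135 [ 62.2 150.2] 144 [ 51.7 159.2] 153 [ 40.  166.4] 162 [ 27.2 171.7] 171 [ 13.8 174.9] 180 [  0. 176.]
```

jog_arm(moves=[0.6,1,12,0,0,0,0,0.6,1,12,25,0,0,0,0.6,1,12,45,0,0,0,0.6,1,12,63,0,0,0,0.6,1,12,63,0,0,0,0,1,12,63,0,0,0,0,1,12,63,0,0,0,0,1,12,63,0,0,0,0,1,12,63,0,0,0,0,1,12,63,0,0,0,0,1,8,63,0,0,0,0,1,4,63,0,0,0,0,1,4,63,0,0,0])

```text
time: 9.18
tcp_pos: [606.1, 122.6, 305.3]
tcp_rot: [[0.526, -0.85, -0.007], [-0.85, -0.526, -0.005], [0.001, 0.009, -1.0]]
wrist_force: [-9.9, -4.5, 11.9]
finger_gap: 17.0
```

```bash
python3 -c "
from h import *
o=robot.get_obs();C=np.array([534,78]);d=o['tcp_pos'][:2]-C
print(np.hypot(*d),np.degrees(np.arctan2(d[1],d[0])),o['wrist_torque'])"
```

```text
84.74810413296447 31.727586716426547 [-0.99199647  1.90870427 -0.00447678]
```

jog_arm(moves=[0,14,1,0,0,0,0,0,27,4,0,0,0,0,0,40,9.5,0,0,0,0,0,52,17,0,0,0,0,0,62,26,0,0,0,0,0,71,36,0,0,0,0,0,78.5,48,0,0,0,0,0,83.5,61,0,0,0,0,0,87,74,0,0,0,0,0,88,88,0,0,0,0])

```text
time: 10.42
tcp_pos: [582.7, 2.9, 305.2]
tcp_rot: [[0.527, -0.85, 0.004], [-0.85, -0.527, -0.001], [0.004, -0.003, -1.0]]
wrist_force: [1.6, 1.4, 7.1]
finger_gap: 16.8
```

```bash
python3 -c "
from h import *
o=robot.get_obs();C=np.array([534,78]);d=o['tcp_pos'][:2]-C
print(np.hypot(*d),np.degrees(np.arctan2(d[1],d[0])),o['wrist_torque'])"
```

```text
89.52749074197554 -57.01500814886743 [-0.27117126  0.23343849 -0.03507633]
```

jog_arm(moves=[0,-1,14,0,0,0,0,0,-4,27,0,0,0,0,0,-9.5,40,0,0,0,0,0,-17,52,0,0,0,0,0,-26,62,0,0,0,0,0,-36,71,0,0,0,0,0,-48,78.5,0,0,0,0,0,-61,83.5,0,0,0,0,0,-74,87,0,0,0,0,0,-88,88,0,0,0,0])

```text
time: 11.68
tcp_pos: [460.9, 31.5, 305.1]
tcp_rot: [[0.527, -0.85, 0.003], [-0.85, -0.527, -0.002], [0.004, -0.001, -1.0]]
wrist_force: [0.8, -0.9, 8.1]
finger_gap: 16.9
```

Run:
```python
from h import *
o=robot.get_obs();C=np.array([534,78]);d=o['tcp_pos'][:2]-C
print(np.hypot(*d),np.degrees(np.arctan2(d[1],d[0])),o['wrist_torque'])
im=robot.read_camera("wrist")[:,:,::-1]; s=robot.read_camera("top")[:,:,::-1]
cv2.imwrite("pics/m4.png",np.hstack([cv2.resize(im,(400,300)),cv2.resize(s[150:300,170:370],(400,300),interpolation=cv2.INTER_CUBIC)]))
```

```text
86.65799163001721 -147.51957347251854 [-0.29161407  0.05973958  0.02796731]
```

View pics/m4.png

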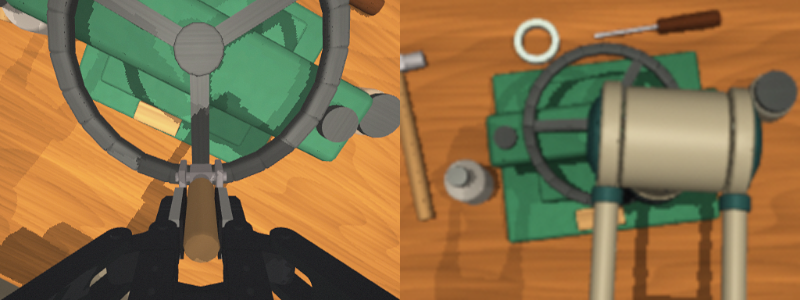

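The half turn worked: the handle is in the fingers at the near side, upright. The bottle and offcut are untouched. Next is the second half.

jog_arm(moves=[0,-14,-1,0,0,0,0,0,-27,-4,0,0,0,0,0,-40,-9.5,0,0,0,0,0,-52,-17,0,0,0,0,0,-62,-26,0,0,0,0,0,-71,-36,0,0,0,0,0,-78.5,-48,0,0,0,0,0,-83.5,-61,0,0,0,0,0,-87,-74,0,0,0,0,0,-88,-88,0,0,0,0,0,-87,-102,0,0,0,0,0,-83.5,-115,0,0,0,0,0,-78.5,-128,0,0,0,0,0,-71,-140,0,0,0,0,0,-62,-150,0,0,0,0,0,-52,-159,0,0,0,0,0,-40,-166.5,0,0,0,0,0,-27,-172,0,0,0,0,0,-14,-175,0,0,0,0,0,0,-176,0,0,0,0])

```text
time: 14.28
tcp_pos: [612.3, 126.9, 305.1]
tcp_rot: [[0.528, -0.849, 0.006], [-0.849, -0.528, 0.005], [-0.001, -0.008, -1.0]]
wrist_force: [3.3, 3.6, 4.7]
finger_gap: 16.9
```

jog_arm(moves=[0,0,0,0,0,0,0,0,0,0,0,0,0,0,0,0,0,0,0,0,0,0,0,0,0,0,0,0])

```text
time: 14.78
tcp_pos: [613.2, 125.3, 305.1]
tcp_rot: [[0.527, -0.85, 0.008], [-0.85, -0.527, 0.001], [0.004, -0.008, -1.0]]
wrist_force: [5.3, 1.3, 2.8]
finger_gap: 16.8
```

Run:
```python
from h import *
o=robot.get_obs();C=np.array([534,78]);d=o['tcp_pos'][:2]-C
print(np.hypot(*d),np.degrees(np.arctan2(d[1],d[0])),o['wrist_torque'])
print(proj("wrist",(610.5,125.5,265),o),shift((606.1,122.6,305.3)))
im=robot.read_camera("wrist")[:,:,::-1]; cv2.imwrite("pics/w5.png",im)
```

```text
92.26336497858927 30.82415030213183 [ 0.32696602 -0.96122188  0.01499597]
(np.float64(252.55920095564372), np.float64(228.00010091029074)) [-1.5  7.5 -0.2  0.   0.   0. ]
```

View pics/w5.png

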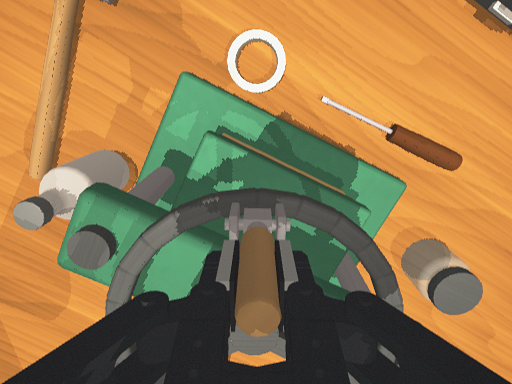

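The full turn is done: the hinge at (258,221) is within a few mm of its original projection (253,228), and the handle is up. I'll release, take the grip slightly lower, then fold it.

jog_arm(moves=[0.5,0,0,0,0,0,0,0.5,0,0,0,0,0,0,0.5,0,3,4,0,0,0,0.5,0,3,7,0,0,0,0.5,0,3,7,0,0,0,0,0,3,7,0,0,0,0,0,3,7,0,0,0,0,0,3,7,0,0,0,0,0,3,7,0,0,0,0,0,3,7,0,0,0])

```text
time: 16.08
tcp_pos: [607.7, 123.3, 297.2]
tcp_rot: [[0.527, -0.85, 0.001], [-0.85, -0.527, -0.0], [0.001, -0.001, -1.0]]
wrist_force: [-0.7, -1.4, 2.7]
finger_gap: 16.7
```

jog_arm(moves=[0,0,4.5,0,0,0,0,0,0,8.5,1,0,0,0,0,0,13,1.5,0,0,0,0,0,17,3,0,0,0,0,0,21,4.5,0,0,0,0,0,25,6.5,0,0,0,0,0,28.5,9,0,0,0,0,0,32,11.5,0,0,0,0,0,35.5,14.5,0,0,0,0,0,38,18,0,0,0,0,0,41,21,0,0,0,0,0,43,25,0,0,0,0,0,45,29,0,0,0,0,0,47,33,0,0,0,0,0,48,37,0,0,0,0,0,49,41,0,0,0,0,0,50,46,0,0,0,0,0,50,50,0,0,0,0,0,50,50,0,0,0])

```text
time: 18.45
tcp_pos: [566.7, 97.9, 248.2]
tcp_rot: [[0.527, -0.85, 0.006], [-0.85, -0.527, 0.002], [0.001, -0.006, -1.0]]
wrist_force: [3.3, 1.6, 4.6]
finger_gap: 16.4
```

Run:
```python
from h import *
o=robot.get_obs(); print(o["wrist_torque"],o["tcp_pos"])
s=robot.read_camera("scene")[:,:,::-1]; im=robot.read_camera("wrist")[:,:,::-1]
cv2.imwrite("pics/m6.png",np.hstack([cv2.resize(im,(400,300)),cv2.resize(s[90:240,150:350],(400,300),interpolation=cv2.INTER_CUBIC)]))
```

```text
[ 0.33802006 -0.61717669 -0.08885267] [566.67682802  97.93390188 248.24921386]
```

View pics/m6.png

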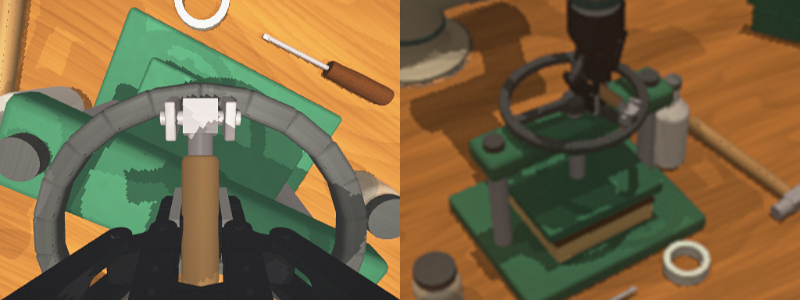

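The handle is folded nearly flat. I'll release, rise, and measure.

jog_arm(moves=[0.6,0,0,0,0,0,0,0.6,0,0,0,0,0,0,0.6,0,0,0,0,0,0,0.6,0,0,-15,0,0,0,0.6,0,0,-40,0,0,0,0.6,0,0,-90,0,0,0,0.6,0,0,-133,0,0,0,0.6,0,0,-133,0,0,0,0.6,0,0,-133,0,0,0])

```text
time: 19.68
tcp_pos: [564.7, 97.1, 379.9]
tcp_rot: [[0.527, -0.85, 0.0], [-0.85, -0.527, -0.0], [0.0, 0.0, -1.0]]
wrist_force: [-0.0, -0.1, -0.4]
finger_gap: 51.0
```

Run:
```python
from h import *
o=robot.get_obs(); im=robot.read_camera("wrist")[:,:,::-1]; cv2.imwrite("pics/w7.png",im)
print(o["tcp_pos"],o["wrist_force"])
c=im[100:235,215:300]; hsv=cv2.cvtColor(c,cv2.COLOR_BGR2HSV)
m=((hsv[...,0]<22)&(hsv[...,1]>80)&(hsv[...,2]>70)).astype(np.uint8)
n,l,s,ce=cv2.connectedComponentsWithStats(m); k=1+np.argmax(s[1:,4]); ys,xs=np.where(l==k); P=np.c_[xs+215,ys+100.]; print(s[k])
mu=P.mean(0); d=np.linalg.svd(P-mu,full_matrices=0)[2][0]; t=(P-mu)@d
print([ray("wrist",mu+d*q,265,o) for q in(t.min(),t.max())])
u=np.array([.848,.53,0]); p=np.array([610.5,125.5,265]); print(proj("wrist",p,o))
for th in(0,.1,.2,.3,.4): print(th,np.round(proj("wrist",p-80*u*np.cos(th)+[0,0,80*np.sin(th)],o),1))
print(shift((555,91,284)))
```

```text
[564.6820884   97.06127076 379.90745649] [-0.02222563 -0.11781631 -0.43732565]
[  30   38   24   85 2007]
[array([597.86620859, 116.91235556, 265.        ]), array([539.32267567,  80.67234012, 265.        ])]
(np.float64(255.7085304153494), np.float64(117.47259977374756))
0 [256.1 217.3]
0.1 [256.1 220.7]
0.2 [256.1 223.2]
0.3 [256.1 224.8]
0.4 [256.  225.4]
[ 0.2 11.  95.   0.   0.   0. ]
```

View pics/w7.png

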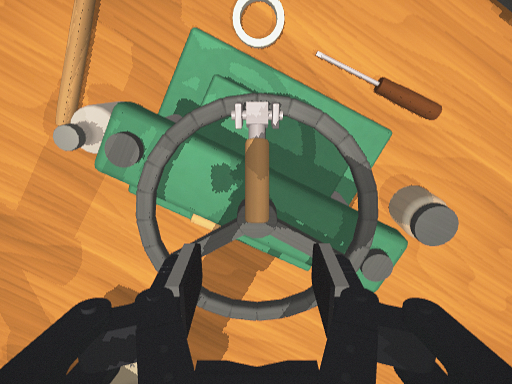

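The hinge is back in place, and the end row of 223 suggests about 0.1 rad remains. I'll press the handle flat with closed fingertips.

jog_arm(moves=[0,0,11,20,0,0,0,0,0,11,50,0,0,0,0,0,11,75,0,0,0,0,0,11,88,0,0,0,0,0,11,95,0,0,0,0,0,11,99,0,0,0,0,0,11,102,0,0,0,0,0,11,104,0,0,0,0,0,11,106,0,0,0,0,0,11,106,0,0,0])

```text
time: 20.98
tcp_pos: [555.7, 91.2, 273.9]
tcp_rot: [[0.527, -0.85, 0.0], [-0.85, -0.527, -0.0], [0.0, -0.0, -1.0]]
wrist_force: [1.3, -0.8, 0.2]
finger_gap: 0.1
```

jog_arm(moves=[0,0,0,1,0,0,0,0,0,0,2,0,0,0,0,0,0,3,0,0,0,0,0,0,3,0,0,0])

```text
time: 21.48
tcp_pos: [555.7, 91.1, 272.5]
tcp_rot: [[0.527, -0.85, 0.002], [-0.85, -0.527, -0.0], [0.001, -0.001, -1.0]]
wrist_force: [-2.5, -0.4, 7.3]
finger_gap: 0.1
```

A 7 N reaction, well above the hinge's ~1 N, shows the handle is on its stop. I'll lift clear and check.

jog_arm(moves=[0,0,0,-20,0,0,0,0,0,0,-60,0,0,0,0.6,0,-11,-109,0,0,0,0.6,0,-11,-109,0,0,0,0.6,0,-11,-109,0,0,0,0.6,0,-11,-109,0,0,0])

```text
time: 22.22
tcp_pos: [564.2, 97.0, 378.0]
tcp_rot: [[0.527, -0.85, -0.003], [-0.85, -0.527, -0.0], [-0.002, 0.003, -1.0]]
wrist_force: [-0.6, -0.5, -0.0]
finger_gap: 51.1
```

Run:
```python
from h import *
o=robot.get_obs(); im=robot.read_camera("wrist")[:,:,::-1]; cv2.imwrite("pics/w8.png",im)
print(o["tcp_pos"],o["wrist_force"],o["time"])
c=im[100:235,215:300]; hsv=cv2.cvtColor(c,cv2.COLOR_BGR2HSV)
m=((hsv[...,0]<22)&(hsv[...,1]>80)&(hsv[...,2]>70)).astype(np.uint8)
n,l,s,ce=cv2.connectedComponentsWithStats(m); k=1+np.argmax(s[1:,4]); ys,xs=np.where(l==k); P=np.c_[xs+215,ys+100.]; print(s[k])
mu=P.mean(0); d=np.linalg.svd(P-mu,full_matrices=0)[2][0]; t=(P-mu)@d
print([ray("wrist",mu+d*q,265,o) for q in(t.min(),t.max())])
```

```text
[564.19640614  97.02957441 377.99050061] [-0.56464127 -0.45282823 -0.04310911] 22.225
[  31   39   23   79 1762]
[array([596.80035808, 116.366806  , 265.        ]), array([543.11483526,  82.89931737, 265.        ])]
```

View pics/w8.png

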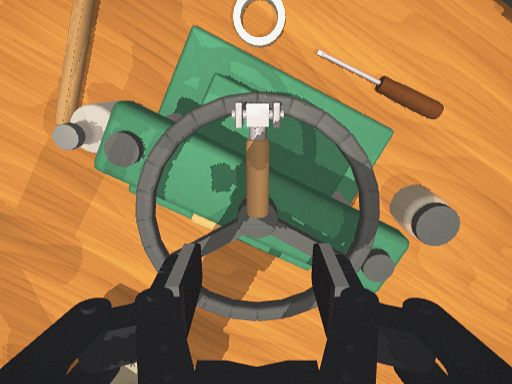

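The grip now runs from (597,116) to (543,83), which matches the starting (597,117) to (541,82). The handle is flat, the wheel is back at its start angle, and the robot is clear.

```bash
python3 -c "
from bench import robot
print(robot.close_job())"
```

```text
the job is handed in; nothing more can be done
None
```

The press is down one full turn and the job is handed in, at about 22 s of the 72 s allowed. I raised the handle to about 80°, let go of it, and took it again from above. I then wound the wheel clockwise once round, folded the handle and pressed it onto its stop.

**Handle position:** in the last wrist picture the grip lies within about 2.5 mm of where it was at the start. The hinge, checked after the turn, was within a few mm of its starting place.

**Folded flat:** after the first fold the handle still stood up by about 0.1 rad. I pressed it down with closed fingertips until they met a 7 N reaction, which shows it was on the stop. In the last picture it looks flat.

**Clear of everything:** the arm was about 100 mm above the handle with no contact force. The bottle, jar, hammer, screwdriver and tape looked undisturbed. Only part of the offcut shows in that last view; it was in place when seen clearly at the half turn.

No check failed. I judged that the wheel really went once round from the pictures at the half turn and the end, since there is no direct reading of its angle.

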